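# Set the feed selector to the third notch by feel

## Task

Set the feed box to its third feed. With the fingertips, push the upright selector grip sideways along its slot all the way home to the end with the round steel stud, then push it back the other way three clicks, stop in the third notch without ever running past it, and take the hand away. Only push against one side of the grip at a time, never pinch or grasp it, and leave the loose parts around the box where they are.

Things in the scene. Friction and masses are not known exactly. Their poses are not given: they have to be found in the camera images.
- feed_box: Grey box bolted down, turned up to 0.4 rad: 90 (x) x 206 (y) x 63 mm high, base plate 110 x 250 x 8. Origin on the bench under its middle; +z up. Its y axis runs along the slot in the top (gate) plate, from the home end (-y; round steel stud on top, 18 mm across, 10 high, 83 mm from the middle) to the far end (+y; black cable gland). A shaft stub sticks out at the back, below the top.
- selector (a joint): Slide in m: 0 = home, at its stop (grip centre at y = -45 mm of the box), growing toward the far end (stop at 0.090). Unmarked notches every 18 mm: home 0, first 0.018, second 0.036, third 0.054, and two more. Leaving a notch takes about 7 N; the load falls to about 1 N at the crest midway, then it jumps ahead by itself into the next notch and stays. Starts at the first to third notch.
- grip_top (a point): Middle of the top of the selector grip, 55 mm above the top plate (118 above the bench). The grip is a black upright block, 26 mm across the slot, 16 along it, 42 high; its underside is 13 mm above the top plate, on a short stem on a flat 24 x 30 mm shoe, 7 mm high. Pushed on its face toward the home end (-y) it moves away from home, on the other (+y) face it moves home.
- big_bolt: Loose black socket screw standing on its head, 24 x 24 x 76 mm, on the robot's side of the box. Origin at its underside. Bystander.
- t_nut: Loose black T-nut, 32 x 28 x 20 mm, behind the box. Origin at its underside. Bystander.
- coupler: Loose steel and brass coloured quick coupler standing upright, 25 x 25 x 65 mm, beyond the far end of the box. Origin at its underside. Bystander.
- grease_pot: Loose small white bottle with a pointed cap, 44 x 44 x 90 mm, standing to the left of the box. Origin at its underside. Bystander.
- spanner: Loose combination spanner lying on the bench to the right, 27 x 202 x 10 mm. Origin at its underside. Bystander.
- caliper: Loose caliper lying on the bench to the right, 82 x 230 x 17 mm. Origin at its underside. Bystander.

How it is judged:
On the way:
1. the selector is fully home against its stop (value of joint selector below 0.003 m), for 0.1 s.
At the end, for the whole second after the job is handed in: After it has been fully home (within 3 mm of its stop), the selector rests in the third notch: 54 mm from home, within 4 mm, at rest (value of joint selector between 0.05 and 0.058 m and velocity of joint selector between -0.005 and 0.005 m/s); the robot touches nothing.
It fails at once if the selector runs past the third notch (over the next crest, more than 63 mm from home) (value of joint selector above 0.064 m).
It fails at once if the grip is pinched or grasped: the fingers press on both its home-side half and its far-side half at once with more than 1.5 N each (contact force between the fingers and selector_c2 above 1.5 N and contact force between the fingers and selector_c3 above 1.5 N).
It fails at once if a loose part nearby is lifted, knocked over or moved more than 20 mm (distance of any of big_bolt, t_nut, coupler, grease_pot, spanner, caliper from where it was at the start of the episode above 0.02 m or angle between any of big_bolt, coupler, grease_pot's own z axis and vertical above 0.5 rad).
It also fails if it takes over 69 s, if anything falls off the work surface, if the arm or the gripper's body presses on something with over 40 N, if the wrist force passes 120 N, or if a joint passes its speed limit or range.

## Robot

A 6-joint arm with a two-finger parallel gripper is mounted at the origin on the work surface; the furniture and walls round the work are solid. World frame = base frame: x ahead of the robot, y to its left, z up, the work surface at z = 0. Lengths are in m, angles in rad, forces in N, time in s.
With the tool pointing down it reaches from about 0.325 to 0.9 m from the base axis. Payload 3.5 kg.
Tool frame: the origin (TCP) lies midway between the tips of the shut fingers; the grasp point (between the pads) lies 19 mm behind it; y points along the fingers, x is the direction in which the jaws open and shut, and the axes are right-handed (so a half turn about y gives the same grasp; the last joint's range is limited). The gripper opens to 85 mm and grips with 20 to 120 N. Pads are 22 mm wide; open, the fingers measure 114 mm over their backs; the gripper's body (76 mm by 85 mm) begins 54 mm behind the grasp point. The pads swing forward as they close: fully open they stand 13 mm farther back than shut.
Start: joints at [-0.103, 0.276, -0.026, 1.268, 0, 1.467], TCP at [0.625, -0, 0.231] pointing down, gripper open.
Joint ranges: [-3.12, 3.12], [-0.85, 1.88], [-1.08, 1.24], [-1.95, 2.15], [-1.57, 1.53], [-3.14, 3.14]. Speed limits (rad/s): [2.57, 2.57, 3.14, 3.14, 3.14, 3.14].

## Interface

Orientations are given as [roll, pitch, yaw] about the fixed x, y, z axes, in that order (R = Rz(yaw) Ry(pitch) Rx(roll)).
In Python, from plant import r gives the robot as it stands.
- The arm moves only by the tool move_arm, never from a script. Its argument "commands" is a list of rows, each a list of 5 numbers: the closure in counts, from 0 (fully open) to 255 (shut), then the shift along the world's x, y, z in mm, then the turn about the world's z in rad. A call has 1 to 5 rows; each row is the pose to reach, as a shift and turn from the pose commanded when the call began; what a row does not reach only later rows make up. A row lasts 1/12 s, in which the tool goes at most 41.7 mm and 7.16 degrees, less where a joint would pass 70% of its speed; a pose out of reach is approached as far as the arm can. A call with a gripper value outside its range is refused whole. The fingers move at their own pace and stop on an object; "force" is the grip in N (left out, the last holds). Time passes only in rows, so rows that repeat a pose let the fingers close. It gives the time, the measured TCP pose, the force and the opening at its end, in the units of the state.
- r.state(): the state, without advancing time (a new reading comes with each control period).
- r.read_camera(name): name is "scene" or "top" or "wrist"; returns the picture (420x560x3 uint8, red, green, blue); there is no depth.
- r.camera_model(name): a dict with "K" (3x3 intrinsics, pixels), "k1" (the pictures are not rectified: a ray, as slopes to the right and down, at radius r is drawn at 1 + k1 r^2 times it, then the intrinsics apply), "eye" and "rotation" of the camera in the world. Camera axes: x right, y down, z forward; pixel columns grow to the right and rows downward; lengths in m; the calibration is good to about 2 mm. A picture is of the moment at which its call begins: read the wrist's pose just before it. camera_model takes no time and is no camera call; for the wrist camera it gives the pose at the moment of the call.
- r.close_job(): hands the job in, once; it reports no verdict.
The state is a dict: "clock": time; "joint_positions": joint angles; "qvel": joint speeds; "tau": joint torques, N m; "tcp_pos": TCP position; "orientation": TCP orientation; "ft_force": force on the tool from outside, world axes, zero at the start; "ft_torque": the same for the moment, N m; "width": opening from 0.0 (shut) to 1.0 (fully open).
Only numpy, scipy, OpenCV 4.12 (cv2) and the standard library are available. Lean on these libraries where they do the work, as an engineer would, in place of code of your own. Each camera call takes 0.05 s, during which the arm holds its last target. There are 200 camera calls.

## Working session

There is one attempt and no reset: what is moved stays moved. The work goes in short steps, Python scripts to look and compute and a tool call to move; the robot and the scene stay as the last step left them, time stands still between calls to the robot, and variables do not carry over. Pictures are saved under pics/ and viewed, about 8 in all and at most 12, crops included, and the job is handed in when it is done.

Besides the shell and the picture viewer there is one more tool, called after "Emit:" by a JSON object that holds its "op" and its "data", one argument or row to a line. move_arm: Moves the arm, as the interface text tells. Its arguments: {"type":"object","properties":{"commands":{"type":"array","items":{"type":"array","items":{"type":"number"}}},"force":{"type":"number"}},"required":["commands"]}

```bash
mkdir -p pics
cat > h.py <<'E'
import numpy as np, cv2
from plant import r
def snap(name,fn):
    m=r.camera_model(name); im=r.read_camera(name); cv2.imwrite('pics/'+fn,im[:,:,::-1]); return im,m
def ray(m,u,v):
    K=np.array(m['K']);d=np.array([(u-K[0,2])/K[0,0],(v-K[1,2])/K[1,1]]);s=d.copy()
    for _ in range(20): s=d/(1+m['k1']*(s@s))
    return np.array(m['eye']),np.array(m['rotation'])@np.array([s[0],s[1],1])
def onz(m,u,v,z):
    e,d=ray(m,u,v); return e+d*(z-e[2])/d[2]
def proj(m,p):
    c=np.array(m['rotation']).T@(np.array(p)-np.array(m['eye']));s=c[:2]/c[2];s=s*(1+m['k1']*(s@s))
    K=np.array(m['K']);return K[0,0]*s[0]+K[0,2],K[1,1]*s[1]+K[1,2]
E
python3 - <<'E'
from h import *
for n in('top','scene'):
    im,m=snap(n,n+'0.png');print(n,m)
print(r.state())
E
```

```text
top {'K': array([[445.93060302,   0.        , 275.83230784],
       [  0.        , 445.93060302, 209.72210061],
       [  0.        ,   0.        ,   1.        ]]), 'k1': 0.025094440777636805, 'eye': array([0.3019037 , 0.04378568, 1.56511425]), 'rotation': array([-3.02828528,  0.00559709, -1.5582368 ])}
scene {'K': array([[529.31280805,   0.        , 275.44581313],
       [  0.        , 529.31280805, 215.95310682],
       [  0.        ,   0.        ,   1.        ]]), 'k1': 0.050306144253383867, 'eye': array([-0.02391124, -0.81335309,  1.05642018]), 'rotation': array([-2.32909664,  0.01592617, -0.53420534])}
{'clock': 0.1, 'joint_positions': array([-1.03401477e-01,  2.77052627e-01, -2.77378820e-02,  1.26799166e+00,
        4.51664628e-08,  1.46742356e+00]), 'qvel': array([-9.61043799e-04, -1.80323806e-03,  3.97093811e-03, -4.98242506e-04,
       -6.72543816e-04,  5.81892977e-05]), 'tau': array([ 8.02060767e-04, -4.46709216e+01,  2.96128178e+01,  8.47860065e-03,
       -4.56193129e-05,  5.66283830e-06]), 'tcp_pos': array([6.24301501e-01, 6.16166351e-05, 2.30276944e-01]), 'orientation': array([-1.57059136e+00,  1.97523781e-03, -2.85057220e-05]), 'ft_force': array([ 0.36588257,  0.74343675, -0.31886143]), 'ft_torque': array([0.02317972, 0.02458808, 0.01196265]), 'width': 1.001880573683742}
```

View pics/top0.png

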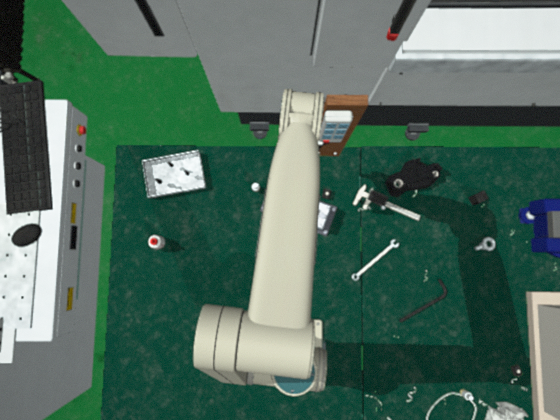

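View pics/scene0.png

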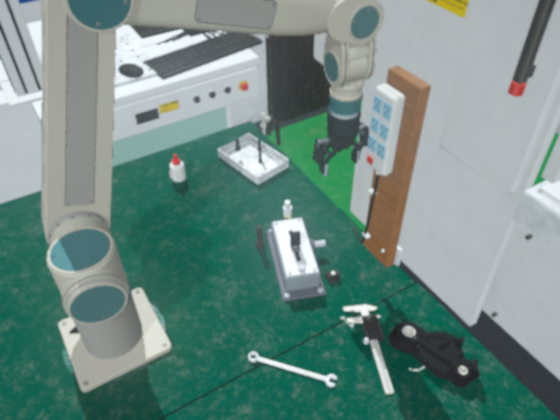

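```bash
sed -i "s/^import numpy.*/&\nfrom scipy.spatial.transform import Rotation as Ro/; s/np.array(m\['rotation'\])/Ro.from_euler('xyz',m['rotation']).as_matrix()/" h.py
python3 - <<'E'
from h import *
im=cv2.imread('pics/scene0.png');c=im[190:310,230:360];cv2.imwrite('pics/s0c.png',cv2.resize(c,None,fx=6,fy=5,interpolation=3)[:600,:780])
m=r.camera_model('scene');print(proj(m,r.state()['tcp_pos']),onz(m,297,270,.063))
m=r.camera_model('wrist');print(m)
im,m=snap('wrist','w0.png')
E
```

```text
(np.float64(338.6922472031371), np.float64(171.4621121776134)) [ 0.44326743 -0.09673544  0.063     ]
{'K': array([[329.18068457,   0.        , 276.91050877],
       [  0.        , 329.18068457, 206.77041765],
       [  0.        ,   0.        ,   1.        ]]), 'k1': -0.04846259693144848, 'eye': array([0.62448508, 0.08381121, 0.37432628]), 'rotation': array([2.81382539e+00, 1.87124972e-03, 3.44146679e-04])}
```

View pics/s0c.png

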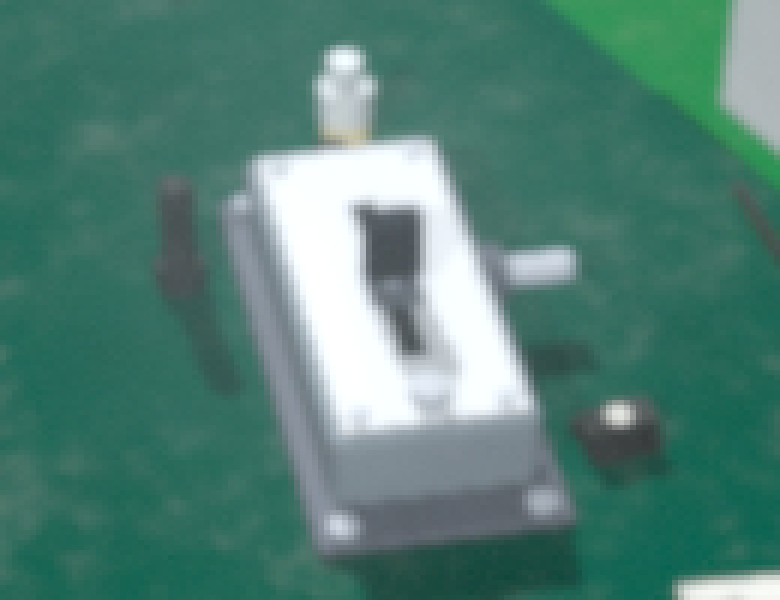

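View pics/w0.png

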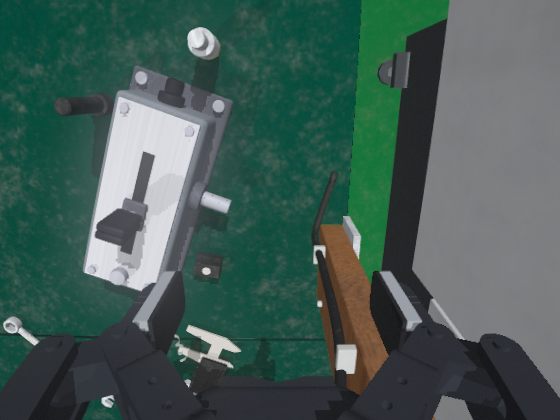

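Run:
```python
from h import *
m=r.camera_model('wrist')
P={'scr_fl':(125,107),'scr_fr':(190,131),'scr_hl':(92,268),'stud':(118,273),'base1':(141,77),'base2':(218,105),'slotfar':(150,153)}
Z=dict(stud=.073,base1=.01,base2=.01)
for k,(u,v) in P.items(): print(k,onz(m,u,v,Z.get(k,.064)).round(4))
im=cv2.imread('pics/w0.png')
c=cv2.resize(im[60:300,70:240],None,fx=3.3,fy=2.5,interpolation=3)
c=cv2.resize(im[190:290,70:190],None,fx=6,fy=6,interpolation=3)
cv2.imwrite('pics/w0c.png',cv2.LUT(c,(255*(np.arange(256)/255)**.5).astype('uint8')))
```

```text
scr_fl [0.4848 0.0747 0.064 ]
scr_fr [0.5433 0.0525 0.064 ]
scr_hl [ 0.4235 -0.0921  0.064 ]
stud [ 0.4565 -0.0926  0.073 ]
base1 [0.4817 0.1032 0.01  ]
base2 [0.5613 0.0742 0.01  ]
slotfar [0.5032 0.0322 0.064 ]
```

View pics/w0c.png

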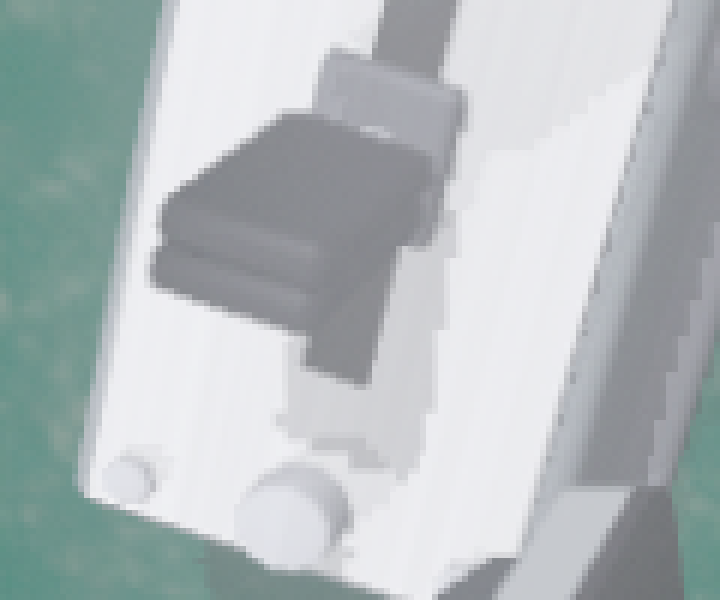

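Run:
```python
from h import *
m=r.camera_model('wrist')
c=np.array([.484,-.019]);Y=np.array([.346,.938]);X=np.array([.938,-.346])
for u,v,z in[(117.5,276.7,.073),(109.5,233.8,.118),(70+78/6,190+280/6,.118),(70+160/6,190+200/6,.118),(70+325/6,190+250/6,.118),(70+310/6,190+325/6,.118),(70+152/6,190+280/6,.118)]:
    p=onz(m,u,v,z);d=p[:2]-c;print(p.round(4),(d@X).round(4),(d@Y).round(4))
```

```text
[ 0.4552 -0.0971  0.073 ] 0.0 -0.0832
[ 0.4804 -0.0281  0.118 ] -0.0003 -0.0098
[ 0.4563 -0.0309  0.118 ] -0.0219 -0.0208
[ 0.4708 -0.0184  0.118 ] -0.0126 -0.0041
[ 0.4936 -0.026   0.118 ] 0.0114 -0.0033
[ 0.4895 -0.0378  0.118 ] 0.0117 -0.0157
[ 0.4673 -0.0308  0.118 ] -0.0116 -0.0169
```

Emit:
{"op": "move_arm", "data": {
  "commands": [
    [255,-35,0,0,-0.12],
    [255,-70,1,0,-0.24],
    [255,-105,2,0,-0.353],
    [255,-133,2,0,-0.353],
    [255,-133,2,0,-0.353]
  ],
  "force": 40
}}

```text
clock: 0.57
tcp_pos: [0.4855, 0.0027, 0.23]
orientation: [-1.573, 0.007, -0.353]
ft_force: [-0.6, 0.8, -0.1]
width: 0.297
```

Emit:
{"op": "move_arm", "data": {
  "commands": [
    [255,0,0,-30,0],
    [255,0,0,-60,0],
    [255,0,0,-70,0],
    [255,0,0,-70,0],
    [255,0,0,-70,0]
  ]
}}

```text
clock: 0.98
tcp_pos: [0.492, 0.002, 0.1612]
orientation: [-1.571, 0.001, -0.353]
ft_force: [0.7, -0.6, -0.8]
width: 0.002
```

```bash
cat > look.py <<'E'
import sys
from h import *
s=r.state();print(s['clock'],s['tcp_pos'],s['orientation'],s['ft_force'],s['width'])
c=np.array([.484,-.019]);Y=np.array([.346,.938]);X=np.array([.938,-.346])
d=s['tcp_pos'][:2]-c;print('tcp in box',d@X,d@Y)
if len(sys.argv)>1:
    im,m=snap('wrist',sys.argv[1]);print(m)
E
python3 look.py w1.png
```

```text
0.9833 [0.49198732 0.00201849 0.16117525] [-1.57104747e+00  1.31310064e-03 -3.52882333e-01] [ 0.72303657 -0.5835693  -0.76265064] 0.0017193912227082145
tcp in box 0.00021970751031610402 0.02247895437244332
{'K': array([[329.18068457,   0.        , 276.91050877],
       [  0.        , 329.18068457, 206.77041765],
       [  0.        ,   0.        ,   1.        ]]), 'k1': -0.04846259693144848, 'eye': array([0.5208893 , 0.08062394, 0.30520084]), 'rotation': array([ 2.81330347e+00,  1.61864282e-03, -3.52561271e-01])}
```

View pics/w1.png

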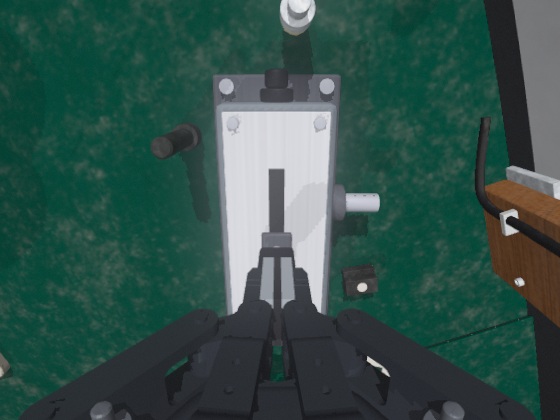

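Emit:
{"op": "move_arm", "data": {
  "commands": [
    [255,0,0,-30,0],
    [255,0,0,-55,0],
    [255,0,0,-72,0],
    [255,0,0,-72,0],
    [255,0,0,-72,0]
  ]
}}

```text
clock: 1.45
tcp_pos: [0.4927, 0.0019, 0.0901]
orientation: [-1.571, -0.0, -0.353]
ft_force: [0.8, -0.1, -0.2]
width: 0.0
```

```bash
python3 look.py; python3 -c "
from h import *
m=r.camera_model('wrist');c=np.array([.484,-.019])
snap('scene','s1.png');im=cv2.imread('pics/s1.png')[190:310,230:360];cv2.imwrite('pics/s1c.png',cv2.resize(im,None,fx=6,fy=5,interpolation=3))"
```

```text
1.45 [0.49274874 0.00192999 0.09011842] [-1.57066490e+00 -4.32563555e-04 -3.52894308e-01] [ 0.81208021 -0.06906886 -0.21361858] 0.00040726600072018366
tcp in box 0.0009645411962781363 0.02265939467479526
```

View pics/s1c.png

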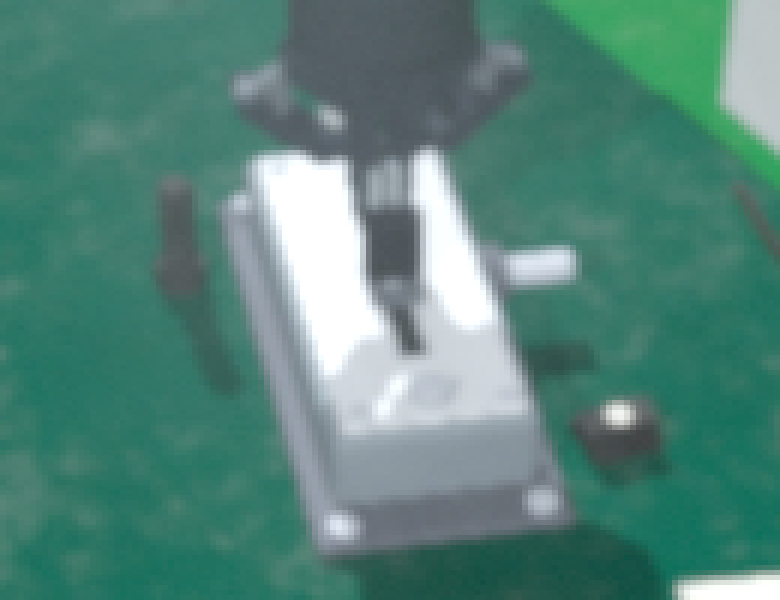

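Emit:
{"op": "move_arm", "data": {
  "commands": [
    [255,-2.1,-5.6,0,0],
    [255,-4.2,-11.3,0,0],
    [255,-6.2,-16.9,0,0],
    [255,-8.3,-22.5,0,0],
    [255,-10.4,-28.1,0,0]
  ]
}}

```text
clock: 1.92
tcp_pos: [0.4826, -0.0269, 0.0906]
orientation: [-1.57, -0.003, -0.353]
ft_force: [-1.0, -0.1, 0.5]
width: 0.003
```

Emit:
{"op": "move_arm", "data": {
  "commands": [
    [255,-2.1,-5.6,0,0],
    [255,-4.2,-11.3,0,0],
    [255,-5.5,-15,0,0],
    [255,-5.5,-15,0,0],
    [255,-5.5,-15,0,0]
  ]
}}

```text
clock: 2.33
tcp_pos: [0.4754, -0.0417, 0.0891]
orientation: [-1.572, 0.001, -0.354]
ft_force: [-0.2, 0.4, -0.2]
width: 0.0
```

```bash
python3 look.py
```

```text
2.3333 [ 0.47542498 -0.04170186  0.0890631 ] [-1.57173685e+00  7.98598198e-04 -3.54019259e-01] [-0.23452248  0.43906178 -0.22518069] 2.763850456048471e-05
tcp in box -0.00018852291418920697 -0.024261295580137485
```

Emit:
{"op": "move_arm", "data": {
  "commands": [
    [255,-0.7,-1.9,0,0],
    [255,-0.7,-1.9,0,0],
    [255,-0.7,-1.9,0,0]
  ]
}}

```text
clock: 2.58
tcp_pos: [0.4752, -0.043, 0.0891]
orientation: [-1.571, 0.0, -0.353]
ft_force: [-0.0, 0.2, 0.9]
width: -0.002
```

Emit:
{"op": "move_arm", "data": {
  "commands": [
    [255,-0.7,-1.9,0,0],
    [255,-0.7,-1.9,0,0],
    [255,-0.7,-1.9,0,0]
  ]
}}

```text
clock: 2.83
tcp_pos: [0.4747, -0.0449, 0.0893]
orientation: [-1.571, 0.0, -0.353]
ft_force: [-0.5, -0.2, -0.4]
width: 0.002
```

Emit:
{"op": "move_arm", "data": {
  "commands": [
    [255,-0.4,-1,0,0],
    [255,-0.4,-1,0,0],
    [255,-0.4,-1,0,0]
  ]
}}

```text
clock: 3.08
tcp_pos: [0.4745, -0.0455, 0.0893]
orientation: [-1.57, -0.0, -0.353]
ft_force: [1.6, 2.8, -0.1]
width: 0.002
```

Emit:
{"op": "move_arm", "data": {
  "commands": [
    [255,-0.4,-1,0,0],
    [255,-0.7,-1.9,0,0],
    [255,-0.7,-1.9,0,0],
    [255,-0.7,-1.9,0,0]
  ]
}}

```text
clock: 3.42
tcp_pos: [0.4745, -0.0455, 0.0894]
orientation: [-1.564, -0.0, -0.352]
ft_force: [2.3, 8.7, -0.7]
width: -0.001
```

Emit:
{"op": "move_arm", "data": {
  "commands": [
    [255,-0.7,-1.9,0,0],
    [255,-1.0,-2.8,0,0],
    [255,-1.0,-2.8,0,0],
    [255,-1.0,-2.8,0,0]
  ]
}}

```text
clock: 3.75
tcp_pos: [0.4745, -0.0455, 0.0895]
orientation: [-1.557, 0.0, -0.35]
ft_force: [5.4, 16.8, -1.5]
width: -0.003
```

```bash
python3 look.py; python3 -c "
from h import *
snap('scene','s2.png');im=cv2.imread('pics/s2.png')[190:310,230:360];cv2.imwrite('pics/s2c.png',cv2.resize(im,None,fx=6,fy=5,interpolation=3))"
```

```text
3.75 [ 0.47445023 -0.0455081   0.08951073] [-1.55671622e+00  3.16538670e-05 -3.50123943e-01] [ 5.35222536 16.77311757 -1.48077511] -0.0031541950889079455
tcp in box 0.00021411655998471169 -0.02816881977401265
```

View pics/s2c.png

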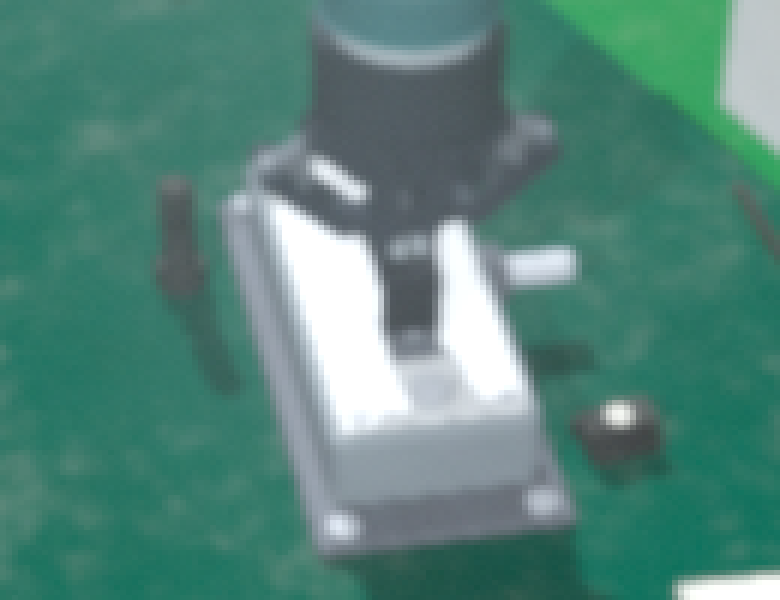

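Emit:
{"op": "move_arm", "data": {
  "commands": [
    [255,2.5,7,0,0],
    [255,5.5,15,0,0],
    [255,5.5,15,0,0],
    [255,5.5,15,25,0],
    [255,5.5,15,50,0]
  ]
}}

```text
clock: 4.22
tcp_pos: [0.4759, -0.0355, 0.1382]
orientation: [-1.573, 0.005, -0.353]
ft_force: [0.6, -0.6, 0.8]
width: 0.003
```

Emit:
{"op": "move_arm", "data": {
  "commands": [
    [255,0,0,0,0],
    [255,-7,-19,0,0],
    [255,-14,-38,0,0],
    [255,-20.5,-55.5,0,0],
    [255,-20.5,-55.5,0,0]
  ]
}}

```text
clock: 4.63
tcp_pos: [0.4566, -0.0935, 0.1391]
orientation: [-1.573, 0.0, -0.356]
ft_force: [-0.1, 0.7, 0.0]
width: -0.003
```

```bash
python3 look.py w2.png
```

```text
4.6333 [ 0.45656415 -0.09349185  0.13909064] [-1.57310442e+00  2.36369688e-04 -3.56019273e-01] [-0.11890401  0.74251693  0.00928895] -0.0025331008207077005
tcp in box 3.935002018217587e-05 -0.07936616548367391
{'K': array([[329.18068457,   0.        , 276.91050877],
       [  0.        , 329.18068457, 206.77041765],
       [  0.        ,   0.        ,   1.        ]]), 'k1': -0.04846259693144848, 'eye': array([ 0.48566201, -0.01464413,  0.28293554]), 'rotation': array([ 2.81122863e+00,  5.86353355e-04, -3.55675608e-01])}
```

View pics/w2.png

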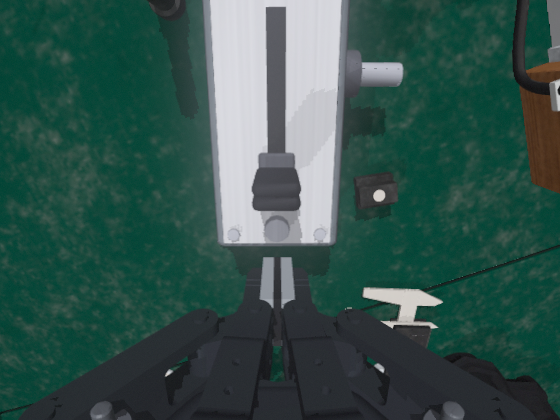

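```bash
cat > grip.py <<'E'
from h import *
import sys
# dark run along the slot column of the last wrist image, rows -> box y
def rep(fn,m,rows,zs):
    c=np.array([.484,-.019]);Y=np.array([.346,.938])
    for v,z in zip(rows,zs): print(v,z,((onz(m,277,v,z)[:2]-c)@Y).round(4))
E
python3 - <<'E'
from grip import *
im=cv2.imread('pics/w2.png',0);print([(v,int(im[v,262]),int(im[v,277])) for v in range(148,236,2)])
m=r.camera_model('wrist');rep(0,m,[187,199,211,229,8,244],[.118,.118,.118,.073,.063,.063])
E
```

```text
[(148, 205, 81), (150, 205, 80), (152, 176, 83), (154, 112, 115), (156, 116, 111), (158, 115, 108), (160, 115, 109), (162, 114, 107), (164, 114, 106), (166, 114, 107), (168, 78, 74), (170, 77, 73), (172, 74, 72), (174, 74, 71), (176, 74, 70), (178, 74, 71), (180, 75, 72), (182, 74, 72), (184, 78, 77), (186, 79, 80), (188, 82, 80), (190, 79, 77), (192, 77, 74), (194, 74, 69), (196, 70, 66), (198, 74, 71), (200, 79, 78), (202, 78, 79), (204, 79, 76), (206, 75, 72), (208, 71, 69), (210, 81, 76), (212, 163, 146), (214, 163, 146), (216, 162, 107), (218, 163, 109), (220, 186, 143), (222, 186, 143), (224, 208, 145), (226, 208, 144), (228, 208, 145), (230, 209, 144), (232, 192, 145), (234, 208, 145)]
187 0.118 -0.0398
199 0.118 -0.0463
211 0.118 -0.053
229 0.073 -0.0822
8 0.063 0.0555
244 0.063 -0.0983
```

Emit:
{"op": "move_arm", "data": {
  "commands": [
    [255,0,0,-20,0],
    [255,0,0,-40,0],
    [255,0,0,-49,0],
    [255,0,0,-49,0],
    [255,0,0,-49,0]
  ]
}}

```text
clock: 5.1
tcp_pos: [0.4571, -0.0906, 0.0899]
orientation: [-1.571, 0.002, -0.352]
ft_force: [0.4, 0.3, 0.9]
width: -0.002
```

Emit:
{"op": "move_arm", "data": {
  "commands": [
    [255,1.4,3.8,0,0],
    [255,2.8,7.5,0,0],
    [255,3.5,9.4,0,0],
    [255,3.5,9.4,0,0],
    [255,3.5,9.4,0,0]
  ]
}}

```text
clock: 5.52
tcp_pos: [0.4616, -0.0816, 0.0909]
orientation: [-1.571, -0.001, -0.352]
ft_force: [-0.7, 0.4, -1.0]
width: 0.0
```

Emit:
{"op": "move_arm", "data": {
  "commands": [
    [255,0.35,0.94,0,0],
    [255,0.7,1.9,0,0],
    [255,0.7,1.9,0,0],
    [255,0.7,1.9,0,0]
  ]
}}

```text
clock: 5.85
tcp_pos: [0.4617, -0.0809, 0.0907]
orientation: [-1.573, -0.0, -0.354]
ft_force: [-1.7, -4.9, 2.3]
width: -0.002
```

Emit:
{"op": "move_arm", "data": {
  "commands": [
    [255,0.35,0.94,0,0],
    [255,0.7,1.9,0,0],
    [255,0.7,1.9,0,0],
    [255,0.7,1.9,0,0]
  ]
}}

```text
clock: 6.18
tcp_pos: [0.4623, -0.0791, 0.0907]
orientation: [-1.574, -0.0, -0.354]
ft_force: [-2.5, -4.0, 3.1]
width: 0.005
```

Emit:
{"op": "move_arm", "data": {
  "commands": [
    [255,0.7,1.9,0,0],
    [255,1.4,3.8,0,0],
    [255,1.7,4.7,0,0],
    [255,1.7,4.7,0,0]
  ]
}}

```text
clock: 6.52
tcp_pos: [0.4645, -0.0727, 0.0903]
orientation: [-1.569, -0.0, -0.353]
ft_force: [0.2, -0.2, 0.2]
width: -0.005
```

Emit:
{"op": "move_arm", "data": {
  "commands": [
    [255,0.35,0.94,0,0],
    [255,0.35,0.94,0,0],
    [255,0.35,0.94,0,0]
  ]
}}

```text
clock: 6.77
tcp_pos: [0.4644, -0.0717, 0.0901]
orientation: [-1.57, 0.001, -0.353]
ft_force: [0.1, 0.3, -0.0]
width: 0.0
```

Emit:
{"op": "move_arm", "data": {
  "commands": [
    [255,0.35,0.94,0,0],
    [255,0.35,0.94,0,0],
    [255,0.35,0.94,0,0]
  ]
}}

```text
clock: 7.02
tcp_pos: [0.4648, -0.0711, 0.0902]
orientation: [-1.57, 0.0, -0.353]
ft_force: [0.4, 0.8, -0.2]
width: 0.0
```

```bash
python3 look.py w3.png; python3 -c "
from h import *
im=cv2.imread('pics/w3.png',0);print([(v,int(im[v,264]),int(im[v,277])) for v in range(100,260,3)])"
```

```text
7.0167 [ 0.46483511 -0.07109663  0.09019012] [-1.57047922e+00  2.68313988e-04 -3.52768044e-01] [ 0.36728813  0.84233749 -0.1914845 ] 0.000454450093788744
tcp in box 4.876753961636365e-05 -0.0554976909586345
{'K': array([[329.18068457,   0.        , 276.91050877],
       [  0.        , 329.18068457, 206.77041765],
       [  0.        ,   0.        ,   1.        ]]), 'k1': -0.04846259693144848, 'eye': array([0.4935718 , 0.00748786, 0.23429078]), 'rotation': array([ 2.81394881e+00,  5.68549223e-04, -3.52444548e-01])}
[(100, 154, 84), (103, 153, 83), (106, 153, 82), (109, 153, 83), (112, 152, 84), (115, 162, 83), (118, 176, 84), (121, 176, 84), (124, 175, 84), (127, 175, 83), (130, 174, 84), (133, 174, 84), (136, 179, 84), (139, 180, 83), (142, 179, 85), (145, 178, 85), (148, 178, 82), (151, 178, 84), (154, 188, 82), (157, 188, 82), (160, 188, 83), (163, 188, 83), (166, 188, 82), (169, 188, 82), (172, 187, 81), (175, 201, 79), (178, 201, 79), (181, 189, 78), (184, 187, 78), (187, 186, 77), (190, 186, 77), (193, 102, 103), (196, 113, 112), (199, 106, 105), (202, 106, 103), (205, 105, 104), (208, 104, 103), (211, 104, 104), (214, 70, 67), (217, 69, 66), (220, 68, 63), (223, 67, 65), (226, 67, 64), (229, 68, 63), (232, 67, 63), (235, 65, 61), (238, 65, 61), (241, 64, 62), (244, 64, 60), (247, 69, 64), (250, 71, 71), (253, 71, 67), (256, 64, 61), (259, 61, 57)]
```

```bash
cat > shoe.py <<'E'
from h import *
c=np.array([.484,-.019]);Y=np.array([.346,.938])
def y(m,v): return ((onz(m,264,v,.070)[:2]-c)@Y)
m2=dict(r.camera_model('wrist'));m2['eye']=[ 0.48566201, -0.01464413,  0.28293554];m2['rotation']=[ 2.81122863e+00,  5.86353355e-04, -3.55675608e-01]
Y0=y(m2,152.5)
def now(fn):
    im,m=snap('wrist',fn); g=im.mean(2)[:,262:267].mean(1)
    for v in range(60,300):
        if g[v-1]-g[v+2]>50 and g[v+2:v+12].mean()<130: print('edge',v,'slide mm',round(1000*(y(m,v+.5)-Y0),1))
if __name__=='__main__':
    import sys; now(sys.argv[1])
    s=r.state();d=s['tcp_pos'][:2]-c;print(s['clock'],'TCP Y',round(1000*d@Y,1),s['ft_force'].round(1))
E
python3 shoe.py w4.png
```

```text
edge 191 slide mm 11.8
edge 299 slide mm -53.9
7.1167 TCP Y -55.6 [-0.5  0.7  0.9]
```

Run:
```python
from shoe import *
import cv2
m=r.camera_model('wrist')
f=lambda m,v,z:round(1000*((onz(m,277,v,z)[:2]-c)@Y),1)
print('w2 grip bottom',f(m2,167.5,.076),'shoe',f(m2,153,.07),'slot',f(m2,8,.063))
print('w4 grip bottom',f(m,213,.076),'shoe',f(m,192,.07))
g=cv2.imread('pics/w4.png',0)
for v in range(0,60):
    if abs(int(g[v,277])-int(g[v-1,277]))>25:print(v,g[v-1,277],g[v,277],f(m,v,.063))
print('top row of slot at ',proj(m,[*(c+Y*.0555),.063]))
```

```text
w2 grip bottom -39.8 shoe -31.5 slot 54.1
w4 grip bottom -29.1 shoe -19.7
0 43 214 70.4
37 205 160 54.6
38 160 91 54.2
top row of slot at  (np.float64(277.3615959711704), np.float64(35.087074298115056))
```

Emit:
{"op": "move_arm", "data": {
  "commands": [
    [255,0.35,0.94,0,0],
    [255,0.35,0.94,0,0],
    [255,0.35,0.94,0,0]
  ]
}}

```text
clock: 7.37
tcp_pos: [0.4653, -0.0703, 0.0903]
orientation: [-1.571, -0.0, -0.353]
ft_force: [1.2, 0.3, 0.1]
width: -0.001
```

```bash
python3 shoe.py w5.png
```

```text
edge 299 slide mm -53.1
7.4167 TCP Y -54.6 [-0.9  0.2  0.1]
```

Emit:
{"op": "move_arm", "data": {
  "commands": [
    [255,0.35,0.94,0,0],
    [255,0.35,0.94,0,0],
    [255,0.35,0.94,0,0]
  ]
}}

```text
clock: 7.67
tcp_pos: [0.4656, -0.0694, 0.0903]
orientation: [-1.571, -0.0, -0.353]
ft_force: [0.9, -0.4, 0.5]
width: -0.002
```

```bash
python3 shoe.py w6.png
```

```text
edge 182 slide mm 18.5
edge 299 slide mm -52.1
7.7167 TCP Y -53.7 [-0.1 -0.1 -0.6]
```

Emit:
{"op": "move_arm", "data": {
  "commands": [
    [255,1.4,3.8,0,0],
    [255,2.4,6.6,0,0],
    [255,3.5,9.4,0,0],
    [255,4.8,13.1,0,0],
    [255,4.8,13.1,0,0]
  ]
}}

```text
clock: 8.13
tcp_pos: [0.4706, -0.056, 0.0903]
orientation: [-1.571, -0.0, -0.353]
ft_force: [-0.1, 0.1, 0.7]
width: 0.002
```

```bash
sed -i 's/>50 and/>35 and/' shoe.py; python3 shoe.py w7.png
```

```text
edge 190 slide mm 28.5
edge 191 slide mm 28.0
edge 211 slide mm 16.9
edge 212 slide mm 16.4
edge 299 slide mm -37.8
8.1833 TCP Y -39.2 [-0.4  0.4  0.3]
```

Emit:
{"op": "move_arm", "data": {
  "commands": [
    [255,0.7,1.9,0,0],
    [255,0.7,1.9,0,0],
    [255,0.7,1.9,0,0]
  ]
}}

```text
clock: 8.43
tcp_pos: [0.4712, -0.0542, 0.0903]
orientation: [-1.57, -0.0, -0.353]
ft_force: [0.4, -0.0, -0.4]
width: 0.004
```

```bash
python3 shoe.py w8.png
```

```text
edge 191 slide mm 29.8
edge 192 slide mm 29.3
edge 212 slide mm 18.2
edge 213 slide mm 17.7
edge 299 slide mm -35.9
8.4833 TCP Y -37.6 [-0.2  0.8  0.7]
```

Emit:
{"op": "move_arm", "data": {
  "commands": [
    [255,0.35,0.94,0,0],
    [255,0.35,0.94,0,0],
    [255,0.35,0.94,0,0]
  ]
}}

```text
clock: 8.73
tcp_pos: [0.4715, -0.0535, 0.0903]
orientation: [-1.571, 0.0, -0.353]
ft_force: [0.1, 0.2, -0.1]
width: -0.004
```

```bash
python3 shoe.py w9.png
```

```text
edge 186 slide mm 33.3
edge 187 slide mm 32.8
edge 207 slide mm 21.8
edge 208 slide mm 21.3
edge 299 slide mm -35.1
8.7833 TCP Y -36.7 [-0.4  0.9  0.2]
```

Emit:
{"op": "move_arm", "data": {
  "commands": [
    [255,0.35,0.94,0,0],
    [255,0.35,0.94,0,0],
    [255,0.35,0.94,0,0]
  ]
}}

```text
clock: 9.03
tcp_pos: [0.4718, -0.0525, 0.0903]
orientation: [-1.571, -0.0, -0.353]
ft_force: [1.2, -0.8, -0.1]
width: -0.001
```

```bash
python3 shoe.py w10.png
```

```text
edge 182 slide mm 36.4
edge 183 slide mm 35.9
edge 203 slide mm 25.1
edge 298 slide mm -33.4
edge 299 slide mm -34.1
9.0833 TCP Y -35.7 [-0.5 -0.5 -0.3]
```

Emit:
{"op": "move_arm", "data": {
  "commands": [
    [255,1.4,3.8,0,0],
    [255,2.4,6.6,0,0],
    [255,3.5,9.4,0,0],
    [255,4.8,13.1,0,0],
    [255,4.8,13.1,0,0]
  ]
}}

```text
clock: 9.5
tcp_pos: [0.4768, -0.0391, 0.0903]
orientation: [-1.571, -0.0, -0.353]
ft_force: [-0.3, -0.6, -0.2]
width: -0.002
```

```bash
python3 shoe.py w11.png
```

```text
edge 190 slide mm 46.5
edge 191 slide mm 45.9
edge 211 slide mm 34.9
edge 212 slide mm 34.4
edge 299 slide mm -19.8
9.55 TCP Y -21.2 [0.9 0.4 1.1]
```

Emit:
{"op": "move_arm", "data": {
  "commands": [
    [255,0.7,1.9,0,0],
    [255,0.7,1.9,0,0],
    [255,0.7,1.9,0,0]
  ]
}}

```text
clock: 9.8
tcp_pos: [0.4774, -0.0373, 0.0903]
orientation: [-1.571, 0.0, -0.353]
ft_force: [-0.1, -0.8, 1.0]
width: 0.001
```

```bash
python3 shoe.py w12.png
```

```text
edge 191 slide mm 47.8
edge 192 slide mm 47.3
edge 212 slide mm 36.2
edge 213 slide mm 35.7
edge 299 slide mm -17.9
9.85 TCP Y -19.6 [ 0.1 -0.6  0.8]
```

Emit:
{"op": "move_arm", "data": {
  "commands": [
    [255,0.35,0.94,0,0],
    [255,0.35,0.94,0,0],
    [255,0.35,0.94,0,0],
    [255,0.35,0.94,0,0],
    [255,0.35,0.94,0,0]
  ]
}}

```text
clock: 10.27
tcp_pos: [0.4777, -0.0366, 0.0903]
orientation: [-1.571, 0.0, -0.353]
ft_force: [0.3, -0.4, -0.3]
width: -0.003
```

```bash
python3 shoe.py w13.png
```

```text
edge 180 slide mm 54.4
edge 181 slide mm 53.9
edge 201 slide mm 43.1
edge 299 slide mm -17.2
10.3167 TCP Y -18.8 [ 0.5  0.5 -0.2]
```

Emit:
{"op": "move_arm", "data": {
  "commands": [
    [255,0,0,0,0],
    [255,0,0,0,0],
    [255,0,0,0,0],
    [255,0,0,0,0],
    [255,0,0,0,0]
  ]
}}

```text
clock: 10.73
tcp_pos: [0.4777, -0.0366, 0.0903]
orientation: [-1.571, -0.0, -0.353]
ft_force: [-0.2, 0.2, 1.0]
width: -0.001
```

```bash
python3 shoe.py w14.png
```

```text
edge 180 slide mm 54.4
edge 181 slide mm 53.9
edge 200 slide mm 43.7
edge 201 slide mm 43.1
edge 299 slide mm -17.2
10.7833 TCP Y -18.7 [ 0.5 -0.5 -0.4]
```

Third notch (54 mm). Back off and lift away.

Emit:
{"op": "move_arm", "data": {
  "commands": [
    [255,-2,-5,0,0],
    [255,-5,-14,0,0],
    [255,-5,-14,10,0],
    [255,-5,-14,40,0],
    [255,-5,-14,75,0]
  ]
}}

```text
clock: 11.2
tcp_pos: [0.47, -0.0506, 0.1645]
orientation: [-1.571, 0.006, -0.354]
ft_force: [0.2, -0.6, 0.3]
width: -0.003
```

Emit:
{"op": "move_arm", "data": {
  "commands": [
    [255,-10,-25,30,0],
    [255,-20,-55,50,0],
    [255,-20,-55,60,0],
    [255,-20,-55,60,0],
    [255,-20,-55,60,0]
  ]
}}

```text
clock: 11.62
tcp_pos: [0.4529, -0.1059, 0.226]
orientation: [-1.57, -0.001, -0.354]
ft_force: [0.6, 0.2, -0.6]
width: -0.0
```

```bash
python3 shoe.py w15.png; python3 -c "
from h import *
snap('scene','s3.png')"
```

```text
edge 191 slide mm -64.1
edge 192 slide mm -65.1
edge 193 slide mm -66.1
edge 194 slide mm -67.0
edge 299 slide mm -184.0
11.6667 TCP Y -91.8 [-0.1 -0.4  0.7]
```

View pics/w15.png

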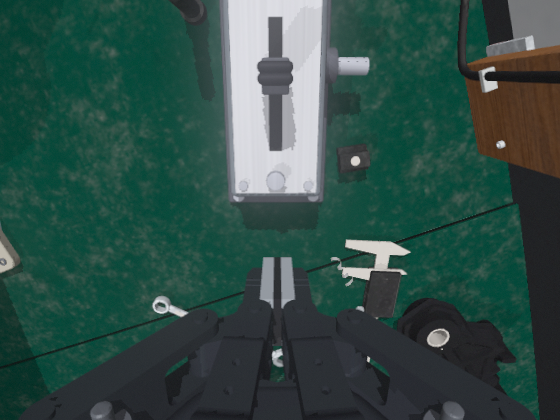

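View pics/s3.png

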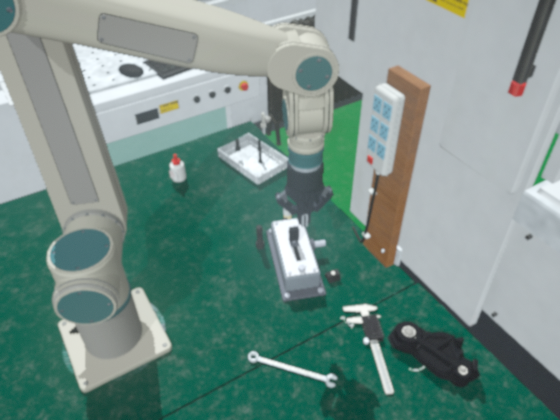

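Run:
```python
from grip import *
m=r.camera_model('wrist');rep(0,m,[64,75,86,180,18],[.118,.118,.118,.073,.063])
print(r.state()['qvel'].round(3)); r.close_job()
```

```text
64 0.118 0.0134
75 0.118 0.006
86 0.118 -0.0014
180 0.073 -0.0822
18 0.063 0.054
[ 0.008  0.01  -0.011  0.002 -0.002 -0.001]
the job is handed in; nothing more can be done
```

I set the selector to the third notch and handed the job in. It reported no verdict, so what follows rests on my own measurements.

- **Home:** with the fingers shut, I pushed the far side of the grip until it stopped. It took about 17 N there without the tool moving, and the next wrist picture put the grip at the home position.
- **Three clicks:** from the home side I pushed it back in small steps, measuring from wrist pictures as I went. It read 18.5 mm, then about 36 mm, then 54 mm, and it stayed at 54 mm over two readings 0.4 s apart. The highest reading was 54.4 mm, so nothing suggests it ran past the notch.
- **Hand away:** I backed the fingers off and lifted clear, ending with the fingertips about 226 mm above the bench and only sensor noise on the force reading. The last pictures show the loose parts where they were; I compared them by eye, not by measurement. The robot's clock stood at 11.7 s at my last reading, before handing in.

**Disagreement in the last check:** after the retreat, the shoe-edge measurement gave no usable reading because the hand had moved away. A rougher one by eye, using the grip's top, put it at about 52 mm from home. That is inside the 50–58 mm band but 2 mm short of the earlier 54 mm. I trust the 54 mm more, because it came from closer and the notch positions matched it.

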